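# Battery return by weight

## Robot

A 7-joint arm with a two-finger parallel gripper is mounted at the origin on the work surface. World frame = base frame: x ahead of the robot, y to its left, z up, the work surface at z = 0. Lengths are in m, angles in degrees, forces in N, time in s.
With the tool pointing down it reaches from about 0.425 to 0.875 m from the base axis. Payload 4.7 kg.
Tool frame: the origin (TCP) lies at the very end of the fingers, on their centre line; the grasp point (between the pads) lies 19 mm behind it; z points along the fingers, y is the direction in which the jaws open and shut (so a half turn about z gives the same grasp; the last joint's range is limited). The gripper opens to 87 mm and grips with 3 to 60 N. Pads are 19 mm wide; open, the fingers measure 117 mm over their backs; the gripper's body (75 mm by 190 mm) begins 51 mm behind the grasp point.
Start: joints at [74.949, 18.392, -4.016, 83.108, 1.295, 78.541, -3.26], TCP at [0.178, -0.625, 0.223] pointing down, gripper open.
Joint ranges: [-163.93, 163.93], [-17.29, 119.83], [-79.2, 71.16], [3.27, 140.29], [-89.18, 269.18], [5.43, 117.66], [-154.24, 154.24]. Speed limits (degrees/s): [147.25, 147.25, 180, 180, 180, 180, 180].

## Interface

Orientations are given as [roll, pitch, yaw] about the fixed x, y, z axes, in that order (R = Rz(yaw) Ry(pitch) Rx(roll)).
In Python, from cell import * gives the robot as it stands.
- The arm moves only by the tool arm_command, never from a script. Its argument "targets" is a list that holds one entry, the list of rows, each a list of 7 numbers: the shift along the tool's x, y, z in m, then the turn, a rotation vector about the tool's x, y, z in degrees, then the gripper's target within -1 to 1 (shut at 1, half-way at 0, fully open at -1). In form: [[[tx, ty, tz, rx, ry, rz, claw], ...]]. A call has 1 to 10 rows; each row is the pose to reach, as a shift and turn from the pose commanded when the call began, along the tool's axes at that moment; what a row does not reach only later rows make up. A row lasts 1/10 s, in which the tool goes at most 50 mm and 8.59 degrees, less where a joint would pass 70% of its speed; a pose out of reach is approached as far as the arm can. A call with a gripper value outside its range is refused whole. The fingers move at their own pace and stop on an object; "newtons" is the grip in N (left out, the last holds). Time passes only in rows, so rows that repeat a pose let the fingers close. It gives the time, the measured TCP pose, the force and the opening at its end, in the units of the state.
- get_obs(): the state, without advancing time (a new reading comes with each control period).
- read_camera(name): name is "side" or "top" or "wrist"; returns a dict with "img" (384x512x3 uint8, red, green, blue), "z_map" (384x512 float32, m along the optical axis (not along the pixel's ray), 0 where there is no reading), "K" (3x3 intrinsics, pixels), "origin" and "attitude" of the camera in the world. Camera axes: x right, y down, z forward; pixel columns grow to the right and rows downward; lengths in m; the calibration is good to about 2 mm. The wrist camera is an equidistant fisheye: a pixel r from the principal point sees the ray r / f radians off the axis. A picture is of the moment at which its call begins.
- sign_off(): hands the job in, once; it reports no verdict.
Trained networks look in the newest picture that a camera, given by its name, has taken for a name from the list of things; names that differ only in an ending like _2 or _b are one class to them, and where a whole thing is asked for, a point or a joint stands for the part that bears it (a point fixed in the world has none). Each returns a list of dicts, best first, with "conf" (0 to 1); they miss things now and then, are a little off and sometimes report something else, mostly with a low value. They report only what shows in the picture. A call takes as long as a camera call. They do not tell look-alikes from the thing itself.
- search_frame(thing, camera): "position" ([column, row] in pixels, amid what is visible of it).
The state is a dict: "time_s": time; "qpos": joint angles; "joint_velocities": joint speeds; "effort": joint torques, N m; "tool_pos": TCP position; "tool_rot": TCP orientation; "force": force on the tool from outside, world axes, zero at the start; "wrist_torque": the same for the moment, N m; "grip_width": finger opening in m.
Only numpy, scipy, OpenCV 4.12 (cv2) and the standard library are available. Lean on these libraries where they do the work, as an engineer would, in place of code of your own. Each camera call takes 0.05 s, during which the arm holds its last target.

## Task

One of the three navy pocket amplifiers still has its heavy batteries inside, but from outside they look the same: feel which one by its weight. Lay that one flat inside the white battery return box without dropping it and swing the box's lid fully shut; the other two stay lying flat on the shelf as they were found, and the bottle, mirror and curette must not be disturbed.

Things in the scene. Friction and masses are not known exactly. Their poses are not given: they have to be found in the camera images.
- amp_1: one of three amplifiers that look exactly alike: navy plastic block 130 long (its x) x 48 wide (its y) x 44 mm high, lying flat; origin at the centre of its underside, z up. Grip it across its 48 mm width, near its middle; the walls are stiff, 30 to 60 N of grip is fine. Which of the three is loaded with cells changes from start to start and cannot be seen: an empty one weighs about 0.15 kg, the loaded one 0.38 to 0.49 kg
- amp_2: one of three amplifiers that look exactly alike: navy plastic block 130 long (its x) x 48 wide (its y) x 44 mm high, lying flat; origin at the centre of its underside, z up. Grip it across its 48 mm width, near its middle; the walls are stiff, 30 to 60 N of grip is fine. Which of the three is loaded with cells changes from start to start and cannot be seen: an empty one weighs about 0.15 kg, the loaded one 0.38 to 0.49 kg
- amp_3: one of three amplifiers that look exactly alike: navy plastic block 130 long (its x) x 48 wide (its y) x 44 mm high, lying flat; origin at the centre of its underside, z up. Grip it across its 48 mm width, near its middle; the walls are stiff, 30 to 60 N of grip is fine. Which of the three is loaded with cells changes from start to start and cannot be seen: an empty one weighs about 0.15 kg, the loaded one 0.38 to 0.49 kg
- box: white steel battery return box, fixed to the shelf, open on top: outside 140 (its x) x 200 (its y) x 65 mm high, walls and floor 5 mm thick (inside 130 x 190 x 60 deep), so an amplifier fits only with its length along the box's y. Origin at the centre of its underside, z up. The lid's hinge runs along y at the top of the far (+x) wall
- hinge (a point): middle of the lid's hinge line: in the box's frame at x = +70, y = 0, z = 65 mm; axes as the box
- lid_edge (a point): middle of the lid's free edge, 140 mm from the hinge line. The lid is a flat steel plate 140 x 200 x 6 mm that, shut, lies on the box's rim (top face 71 mm above the shelf)
- lid (a joint): angle of the lid, rad: 0 is fully shut (level), about 1.57 upright, 1.95 its open stop, leaning back. It starts open at 1.5 to 1.8. The hinge is stiff (0.3 N m of friction) so the lid stays wherever it is left; 2 to 5 N at 100 mm from the hinge moves it. It can be pushed over from behind (its +x face) and pressed down from above with shut fingers; it does not spring back
- bottle: bystander: squat amber glass jar, 62 mm across, 75 mm high, standing; origin at the centre of its underside
- mirror: bystander: closed round coral compact mirror, 76 mm across, 14 mm thick, lying flat; origin at the centre of its underside
- curette: bystander: stainless ear curette about 160 mm long, lying along its x, hexagonal handle 9 mm thick; origin on its underside near the middle
Things that resemble listed ones, but are neither listed nor needed, are in the scene too. Leave any yellow look-alike of the amp_1 alone.

How it is judged:
By the outcome, as a careful person would: the job done as asked, in the order asked, and still so for the second after the job is handed in, with the robot touching nothing.
It also fails if it takes over 72 s, if anything falls off the work surface, if the arm or the gripper's body presses on something with over 40 N, if the wrist force passes 120 N, or if a joint passes its speed limit or range.

## Working session

There is one attempt and no reset: what is moved stays moved. The work goes in short steps, Python scripts to look and compute and a tool call to move; the robot and the scene stay as the last step left them, time stands still between calls to the robot, and variables do not carry over. Pictures are saved under pics/ and viewed, and the job is handed in when it is done.

Besides the shell and the picture viewer there is one more tool, called by a JSON object that holds its "api" and its "payload", one argument or row to a line. arm_command: Moves the arm, as the interface text tells. Its arguments: {"type":"object","properties":{"targets":{"type":"array","items":{"type":"array","items":{"type":"array","items":{"type":"number"}}}},"newtons":{"type":"number"}},"required":["targets"]}

```bash
ls; mkdir -p pics; cat > h.py <<'E'
from cell import *
import numpy as np, cv2
from scipy.spatial.transform import Rotation as R
def cam(name,fn):
    c=read_camera(name); cv2.imwrite('pics/'+fn,cv2.cvtColor(c['img'],cv2.COLOR_RGB2BGR)); return c
def att(c):
    a=np.array(c['attitude'])
    return a if a.shape==(3,3) else R.from_euler('xyz',a,degrees=True).as_matrix()
def cloud(c):
    z=c['z_map'];K=c['K'];h,w=z.shape
    u,v=np.meshgrid(np.arange(w),np.arange(h))
    p=np.stack([(u-K[0][2])/K[0][0]*z,(v-K[1][2])/K[1][1]*z,z],-1)
    return p@att(c).T+np.array(c['origin'])
E
python3 - <<'E'
from h import *
for n in ['top','side']:
    c=cam(n,n+'0.png'); print(n,c['K'],c['origin'],c['attitude'])
    np.savez(n+'0.npz',**c)
    for t in ['amp_1','box','lid','lid_edge','hinge','bottle','mirror','curette']:
        P=cloud(c)
        for d in search_frame(t,n):
            u,v=map(int,np.round(d['position'])); print(t,d['position'],round(d['conf'],2),P[v,u].round(3))
print(get_obs())
E
```

```text
pics
top [[408.84742207   0.         257.37735695]
 [  0.         408.84742207 190.76618324]
 [  0.           0.           1.        ]] [ 0.40932644 -0.10245139  1.14890904] [-1.70109830e+02 -3.45703773e-02 -8.86409954e+01]
amp_1 [347.1, 239.5] 0.93 [ 0.473 -0.343  0.043]
amp_1 [290.9, 243.8] 0.91 [ 0.459 -0.192  0.045]
amp_1 [230.2, 205.2] 0.86 [ 0.561 -0.025  0.043]
amp_1 [399.1, 269.9] 0.86 [ 0.398 -0.478  0.049]
amp_1 [130.4, 218.3] 0.33 [0.522 0.256 0.008]
box [129.5, 217.7] 0.83 [0.522 0.256 0.008]
lid [124.8, 189.4] 0.88 [0.57  0.211 0.207]
lid [330.1, 153.6] 0.16 [ 0.702 -0.293  0.076]
lid_edge [122.4, 192.2] 0.78 [0.572 0.236 0.151]
hinge [134.7, 219.6] 0.8 [0.517 0.242 0.009]
bottle [331.8, 152.0] 0.91 [ 0.707 -0.298  0.077]
mirror [269.3, 150.7] 0.91 [ 0.724 -0.129  0.012]
curette [205.7, 132.1] 0.57 [0.778 0.055 0.008]
side [[494.94957695   0.         247.93104272]
 [  0.         494.94957695 186.75425354]
 [  0.           0.           1.        ]] [0.29624764 0.75885395 0.95828095] [-1.34670301e+02  1.45066248e-01 -1.60386162e+02]
amp_1 [348.9, 128.6] 0.91 [ 0.409 -0.457
[... 622 characters left out ...]
81 0.056 0.003]
{'time_s': 0.9, 'qpos': array([74.94842351, 18.39220346, -4.01473996, 83.10771258,  1.2941567 ,
       78.5413104 , -3.26135494]), 'joint_velocities': array([-0.03825846, -0.02607394,  0.02068867,  0.03109787,  0.08550412,
        0.05964992,  0.04568752]), 'effort': array([ 3.47287078e-04, -4.91094911e+01, -4.03256798e-01, -3.12775111e+01,
       -6.37599709e-02,  3.34925868e-02, -1.06391642e-07]), 'tool_pos': array([ 0.17759794, -0.62528442,  0.22258174]), 'tool_rot': array([1.79996146e+02, 2.36175554e-03, 1.58575631e+01]), 'force': array([-0.27129247,  0.3140267 ,  0.01627164]), 'wrist_torque': array([0.02066401, 0.0737414 , 0.01814051]), 'grip_width': 0.08691490474744631}
```

View pics/top0.png

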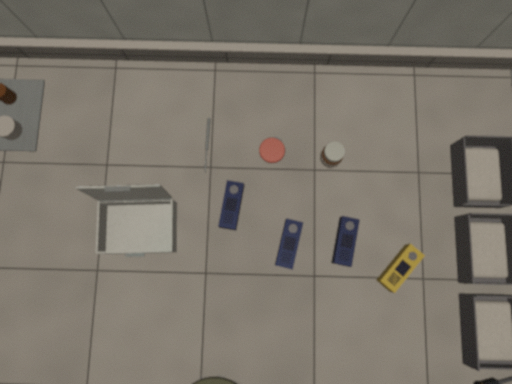

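View pics/side0.png

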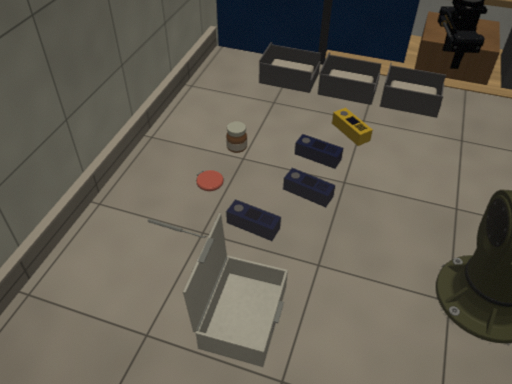

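```bash
python3 - <<'E'
from h import *
c=dict(np.load('top0.npz')); P=cloud(c); hsv=cv2.cvtColor(c['img'],cv2.COLOR_RGB2HSV)
for (u,v) in [(347,239),(291,244),(230,205),(399,270)]:
    print(u,v,c['img'][v,u],hsv[v,u])
    o=P[v,u]
    m=(np.hypot(P[...,0]-o[0],P[...,1]-o[1])<0.11)&(P[...,2]>0.033)&(P[...,2]<0.055)&(P[...,0]!=0)
    n,l=cv2.connectedComponents(m.astype(np.uint8)); m=l==l[v,u]
    Q=P[m][:,:2].astype(np.float32); r=cv2.minAreaRect(Q*1000)
    print(m.sum(),np.median(P[m][:,2]),r, Q.mean(0))
c2=dict(np.load('side0.npz')); P2=cloud(c2)
for nm,PP,im in [('top',P,c['img']),('side',P2,c2['img'])]:
    m=(np.abs(PP[...,2]-0.065)<0.006)&(PP[...,1]>0.05)&(PP[...,0]>0.3)
    print(nm,m.sum(),cv2.minAreaRect((PP[m][:,:2]*1000).astype(np.float32)))
    m=(PP[...,2]>0.085)&(PP[...,1]>0.05)&(PP[...,0]>0.3)&(PP[...,0]<0.75)
    q=PP[m]; print('lid',m.sum(),q.min(0),q.max(0)); 
    pc=q-q.mean(0); w,V=np.linalg.eigh(pc.T@pc); print(q.mean(0),V[:,0],V[:,2],np.sqrt(w/len(q)))
for n,cc in (('t',c),('s',c2)):
    b=cc['img'][150:300,60:210] if n=='t' else cc['img'][220:384,140:330]
    cv2.imwrite(f'pics/box_{n}.png',cv2.cvtColor(cv2.resize(b,None,fx=4 if n=='t' else 3,fy=4 if n=='t' else 3),cv2.COLOR_RGB2BGR))
b=c['img'][180:300,200:430];cv2.imwrite('pics/amps.png',cv2.cvtColor(cv2.resize(b,None,fx=3,fy=3),cv2.COLOR_RGB2BGR))
E
```

```text
347 239 [44 41 52] [128  54  52]
908 0.044884130662049215 ((472.4862060546875, -341.4636535644531), (49.31865692138672, 129.97093200683594), 79.63812255859375) [ 0.47169504 -0.34050244]
291 244 [51 52 61] [117  42  61]
875 0.044866652463261936 ((462.18109130859375, -187.18392944335938), (48.285614013671875, 129.60601806640625), 77.43788146972656) [ 0.46143752 -0.18676339]
230 205 [41 42 53] [118  58  53]
847 0.04490723624703219 ((564.0760498046875, -27.053211212158203), (48.19386291503906, 130.08665466308594), 81.4959487915039) [ 0.563061   -0.02714496]
399 270 [39 38 46] [124  44  46]
959 0.04460785315636184 ((404.52490234375, -488.733642578125), (50.480010986328125, 130.74542236328125), 49.77186965942383) [ 0.4044504  -0.48695996]
top 1013 ((710.2035522460938, 351.8453369140625), (599.3277587890625, 586.5004272460938), 89.92546844482422)
lid 1115 [0.56369032 0.12918804 0.08537809] [0.58516903 0.3297609  0.21058434]
[0.57285696 0.22617242 0.16018292] [ 0.99688682  0.05284535 -0.05851535] [-0.05208434  0.99853805  0.01445617] [0.00215638 0.03988743 0.05814461]
side 1339 ((720.8926391601562, 196.70120239257812), (581.4766235351562, 316.3899841308594), 2.8784396648406982)
lid 2067 [0.56306591 0.13062528 0.08508537] [0.58673194 0.33231862 0.20921046]
[0.5733194  0.24159236 0.15387895] [ 0.99729176  0.04999543 -0.0539408 ] [-0.04993389  0.99874942  0.00248876] [0.0019224  0.03803874 0.05862471]
```

```bash
python3 - <<'E'
from h import *
for n in('top','side'):
    c=dict(np.load(n+'0.npz'));P=cloud(c)
    m=(np.abs(P[...,2]-0.065)<0.008)&(P[...,1]>0.05)&(P[...,1]<.4)&(P[...,0]>0.35)&(P[...,0]<.6)
    q=P[m]; print(n,m.sum(),cv2.minAreaRect((q[:,:2]*1000).astype(np.float32)),q.min(0),q.max(0))
    m=(P[...,2]>0.01)&(P[...,1]>0.08)&(P[...,1]<.4)&(P[...,0]>0.35)&(P[...,0]<.6)
    q=P[m]; print('all',cv2.minAreaRect((q[:,:2]*1000).astype(np.float32)))
    m=(P[...,2]>0.0)&(P[...,2]<.012)&(P[...,1]>0.15)&(P[...,1]<.31)&(P[...,0]>0.46)&(P[...,0]<.55)
    print('floor',np.median(P[m][:,2]))
E
```

```text
top 684 ((493.3260498046875, 225.79150390625), (150.81443786621094, 202.60934448242188), 3.3585171699523926) [0.4168109  0.12218507 0.05701194] [0.57253125 0.32877013 0.07299227]
all ((499.1564636230469, 226.2109375), (163.8964080810547, 202.90650939941406), 2.756960391998291)
floor 0.0058532310604191284
side 1106 ((497.00250244140625, 225.65640258789062), (150.1395263671875, 205.39878845214844), 1.7217496633529663) [0.42202842 0.12144498 0.05701514] [0.57468791 0.33048484 0.07296759]
all ((500.83245849609375, 226.12989807128906), (164.4374542236328, 204.18991088867188), 3.171251058578491)
floor 0.004550145654655058
```

View pics/box_t.png

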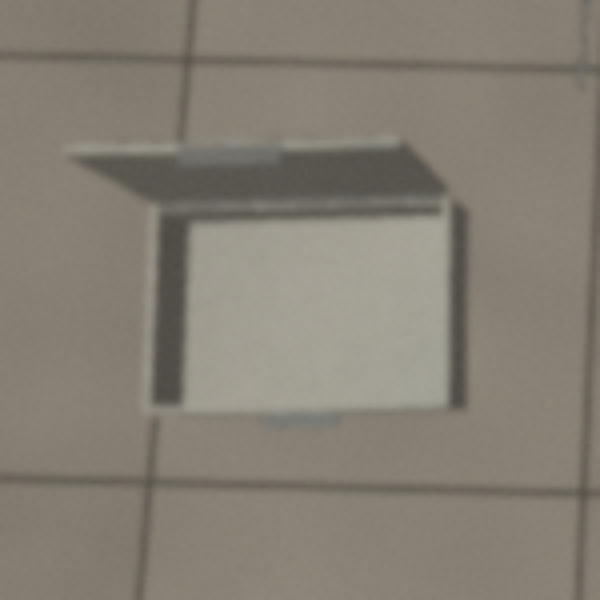

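View pics/box_s.png

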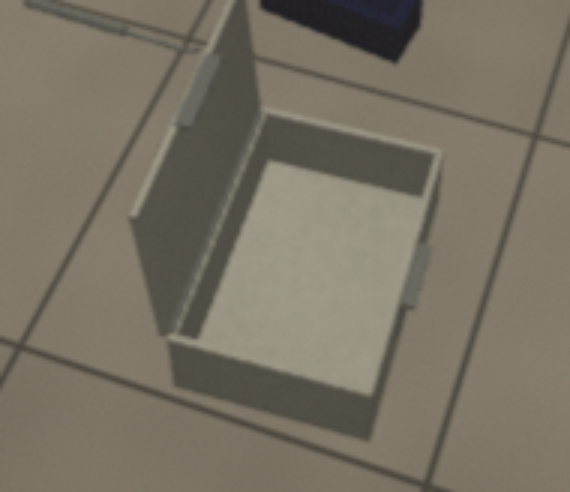

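View pics/amps.png

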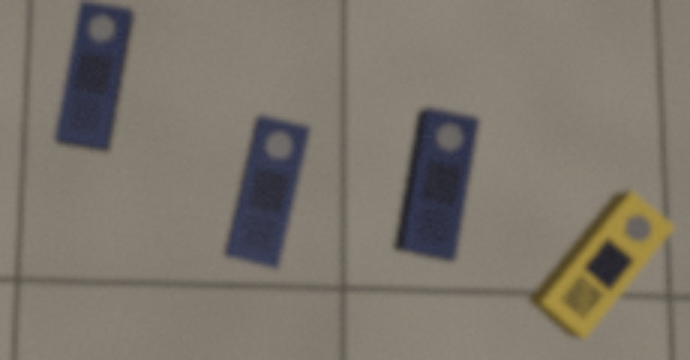

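The pictures show three navy candidates in the top view at (347,239), (291,244) and (230,205). The one at (399,270) is the yellow look-alike, so I leave it alone. The box is at about (135,228), with its lid open behind it (far side). The crop confirms these.

```bash
cat >> h.py <<'E'
def plan(x,y,z,psi,o=None):
    o=o or get_obs()
    R0=R.from_euler('xyz',o['tool_rot'],degrees=True); R1=R.from_euler('xyz',[180,0,psi],degrees=True)
    d=R0.inv().apply(np.array([x,y,z])-o['tool_pos']); rv=(R0.inv()*R1).as_rotvec(degrees=True)
    print('shift',d.round(4),'rot',rv.round(2),'| at',o['tool_pos'].round(4),o['tool_rot'].round(2),'t',o['time_s'],'F',o['force'].round(2),'w',round(o['grip_width'],4))
E
python3 - <<'E'
from h import *
c=dict(np.load('side0.npz')); P=cloud(c)
for o in [(.472,-.341),(.462,-.187),(.564,-.027)]:
    m=(np.hypot(P[...,0]-o[0],P[...,1]-o[1])<0.085)&(P[...,2]>0.037)&(P[...,2]<0.055)
    print(m.sum(),cv2.minAreaRect((P[m][:,:2]*1000).astype(np.float32)))
plan(.472,-.341,.12,-10.3)
E
```

```text
564 ((475.29107666015625, -340.7498474121094), (56.125389099121094, 130.4990692138672), 79.18431091308594)
700 ((464.5640869140625, -186.728515625), (54.436275482177734, 131.3748779296875), 77.24321746826172)
842 ((566.5965576171875, -26.320999145507812), (53.97001266479492, 132.8398895263672), 81.71719360351562)
shift [ 0.3609 -0.193   0.1026] rot [ 0.    0.   26.16] | at [ 0.1776 -0.6253  0.2226] [180.     0.    15.86] t 0.9 F [-0.27  0.31  0.02] w 0.0869
```

{"api": "arm_command", "payload": {
  "targets": [
    [[0.361,-0.193,0.1,0,0,26.2,-1],[0.361,-0.193,0.1,0,0,26.2,-1],[0.361,-0.193,0.1,0,0,26.2,-1],[0.361,-0.193,0.1,0,0,26.2,-1],[0.361,-0.193,0.1,0,0,26.2,-1],[0.361,-0.193,0.1,0,0,26.2,-1],[0.361,-0.193,0.1,0,0,26.2,-1],[0.361,-0.193,0.1,0,0,26.2,-1],[0.361,-0.193,0.1,0,0,26.2,-1],[0.361,-0.193,0.1,0,0,26.2,-1]]
  ],
  "newtons": 40
}}

```text
time_s: 1.9
tool_pos: [0.4754, -0.3357, 0.1216]
tool_rot: [-179.8, 0.0, -9.9]
force: [-0.5, -0.2, 0.3]
grip_width: 0.0871
```

```bash
python3 - <<'E'
from h import *
plan(.473,-.341,.017,-10.3)
E
```

```text
shift [-0.0014  0.0059  0.1046] rot [-0.17  0.01  0.44] | at [ 0.4754 -0.3357  0.1216] [-179.83    0.     -9.86] t 1.9 F [-0.48 -0.2   0.27] w 0.0871
```

{"api": "arm_command", "payload": {
  "targets": [
    [[0,0,0.04,0,0,0,-1],[0,0,0.075,0,0,0,-1],[0,0,0.105,0,0,0,-1],[0,0,0.105,0,0,0,-1],[0,0,0.105,0,0,0,1],[0,0,0.105,0,0,0,1],[0,0,0.105,0,0,0,1],[0,0,0.105,0,0,0,1],[0,0,0.105,0,0,0,1]]
  ],
  "newtons": 40
}}

```text
time_s: 2.8
tool_pos: [0.4726, -0.3414, 0.0185]
tool_rot: [180.0, -0.1, -10.3]
force: [-0.7, 0.2, 0.9]
grip_width: 0.0546
```

```bash
python3 - <<'E'
from h import *
plan(.473,-.341,.017,-10.3)
E
```

```text
shift [ 0.0003 -0.0004  0.0015] rot [ 0.05 -0.08 -0.04] | at [ 0.4726 -0.3414  0.0185] [ 1.7995e+02 -8.0000e-02 -1.0340e+01] t 2.8 F [-0.66  0.19  0.89] w 0.0546
```

Close further, lift 20 mm, hold and weigh.

{"api": "arm_command", "payload": {
  "targets": [
    [[0,0,0,0,0,0,1],[0,0,0,0,0,0,1],[0,0,0,0,0,0,1],[0,0,-0.01,0,0,0,1],[0,0,-0.02,0,0,0,1],[0,0,-0.02,0,0,0,1],[0,0,-0.02,0,0,0,1],[0,0,-0.02,0,0,0,1],[0,0,-0.02,0,0,0,1],[0,0,-0.02,0,0,0,1]]
  ]
}}

```text
time_s: 3.8
tool_pos: [0.4718, -0.3408, 0.0371]
tool_rot: [-180.0, 0.0, -10.3]
force: [0.3, -0.5, -4.1]
grip_width: 0.0477
```

```bash
python3 - <<'E'
from h import *
c=cam('side','w1.png')
plan(.473,-.341,.017,-10.3)
E
```

```text
shift [ 0.0011 -0.0001  0.0202] rot [-0.01  0.03 -0.04] | at [ 0.4719 -0.3409  0.0372] [-1.7999e+02  3.0000e-02 -1.0340e+01] t 3.85 F [-0.02 -0.37 -4.89] w 0.0476
```

{"api": "arm_command", "payload": {
  "targets": [
    [[0,0,0,0,0,0,1],[0,0,0,0,0,0,1],[0,0,0,0,0,0,1]]
  ]
}}

```text
time_s: 4.15
tool_pos: [0.4721, -0.341, 0.0375]
tool_rot: [180.0, 0.0, -10.3]
force: [-0.5, -0.1, -5.0]
grip_width: 0.0476
```

```bash
python3 - <<'E'
from h import *
for i in range(6): 
    c=cam('side','w1.png'); print(get_obs()['force'].round(2),get_obs()['wrist_torque'].round(2))
E
```

```text
[-0.47 -0.21 -3.9 ] [ 0.02 -0.02  0.02]
[ 0.77 -0.42 -3.92] [ 0.    0.03 -0.05]
[ 0.21  0.88 -3.97] [0.02 0.02 0.02]
[-0.87 -0.25 -5.08] [ 0.05 -0.03  0.  ]
[-0.03  0.16 -4.16] [0.01 0.02 0.01]
[ 0.14 -0.15 -4.11] [ 0.05 -0.01  0.01]
```

View pics/w1.png

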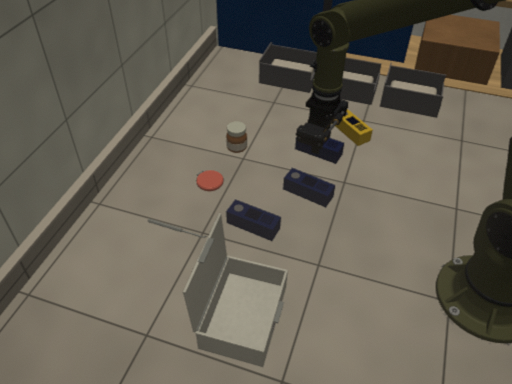

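```bash
python3 - <<'E'
from h import *
a=np.radians(3)
for n in('top','side'):
    c=dict(np.load(n+'0.npz'));P=cloud(c)
    d=P-np.array([.498,.226,0]); X=d[...,0]*np.cos(a)+d[...,1]*np.sin(a); Y=-d[...,0]*np.sin(a)+d[...,1]*np.cos(a)
    for s in(-1,1):
        m=(P[...,2]>.058)&(P[...,2]<.072)&(s*Y>40)|((P[...,2]>.058)&(P[...,2]<.072)&(s*Y>.04)&(abs(Y)<.09)&(abs(X)<.1))
        x=X[m&(X<-.03)]; print(n,s,len(x),np.percentile(x,[2,50,98]).round(4), 'lidside',np.percentile(X[m&(X>.03)],[2,50,98]).round(4))
        m=(P[...,2]>.058)&(P[...,2]<.072)&(abs(X)<.05)&(s*Y>.07)&(s*Y<.12); print('  Y',np.percentile(Y[m],[2,50,98]).round(4))
    m=(P[...,2]>.085)&(P[...,2]<.2)&(abs(Y)<.11)&(abs(X-.075)<.03)
    for s in(-1,1): 
        k=m&(s*Y>.05); print('lid',s,np.polyfit(P[...,2][k]-.065,X[k],1).round(4))
E
```

```text
top -1 38 [-0.0704 -0.0685 -0.0666] lidside [0.0639 0.0659 0.0699]
  Y [-0.1008 -0.098  -0.0947]
top 1 39 [-0.0706 -0.0682 -0.0657] lidside [0.0639 0.0665 0.0693]
  Y [0.0934 0.0963 0.1005]
lid -1 [0.0579 0.0693]
lid 1 [0.0569 0.0694]
side -1 53 [-0.0692 -0.0669 -0.0643] lidside [0.0652 0.0688 0.0722]
  Y [-0.101  -0.096  -0.0925]
side 1 66 [-0.0693 -0.0669 -0.0642] lidside [0.0652 0.0687 0.0715]
  Y [0.094  0.0987 0.101 ]
lid -1 [0.0563 0.0711]
lid 1 [0.0566 0.0712]
```

{"api": "arm_command", "payload": {
  "targets": [
    [[0,0,-0.04,0,0,0,1],[0,0,-0.0825,0,0,0,1],[-0.01,-0.046,-0.0825,0,0,-8.6,1],[-0.02,-0.092,-0.0825,0,0,-17.2,1],[-0.03,-0.138,-0.0825,0,0,-25.8,1],[-0.04,-0.184,-0.0825,0,0,-34.4,1],[-0.05,-0.23,-0.0825,0,0,-43,1],[-0.06,-0.276,-0.0825,0,0,-51.6,1],[-0.07,-0.322,-0.0825,0,0,-60.2,1],[-0.08,-0.368,-0.0825,0,0,-68.8,1]]
  ],
  "newtons": 45
}}

```text
time_s: 5.45
tool_pos: [0.4592, 0.0371, 0.1204]
tool_rot: [179.9, 0.0, 58.8]
force: [0.4, -0.1, -4.8]
grip_width: 0.0478
```

```bash
python3 - <<'E'
from h import *
plan(.453,.2236,.12,93)
print(get_obs()['qpos'].round(1))
E
```

```text
shift [ 0.1562 -0.102   0.0002] rot [  0.08   0.04 -34.23] | at [0.4592 0.0371 0.1204] [1.7991e+02 1.0000e-02 5.8770e+01] t 5.45 F [ 0.36 -0.09 -4.79] w 0.0478
[ 29.2   1.4 -37.3 115.2   1.   63.6 -39.7]
```

{"api": "arm_command", "payload": {
  "targets": [
    [[0.038,-0.025,0,0,0,-8.5,1],[0.076,-0.05,0,0,0,-17,1],[0.114,-0.074,0,0,0,-25.5,1],[0.14,-0.092,0,0,0,-30,1],[0.156,-0.102,0,0,0,-34.3,1],[0.156,-0.102,0,0,0,-34.3,1],[0.156,-0.102,0,0,0,-34.3,1]]
  ]
}}

```text
time_s: 6.15
tool_pos: [0.4544, 0.2206, 0.1197]
tool_rot: [-180.0, 0.1, 92.7]
force: [0.5, -0.5, -3.6]
grip_width: 0.0477
```

```bash
python3 - <<'E'
from h import *
c=cam('side','b1.png');np.savez('b1.npz',**c)
plan(.498+.013,.2265,.10,93)
print(get_obs()['qpos'].round(1))
P=cloud(c); a=np.radians(3)
d=P-np.array([.498,.226,0]); X=d[...,0]*np.cos(a)+d[...,1]*np.sin(a); Y=-d[...,0]*np.sin(a)+d[...,1]*np.cos(a);Z=P[...,2]
dark=c['img'].max(-1)<110
m=(abs(Y)<.06)&(abs(X)<.15)&dark
for z in np.arange(.09,.33,.015):
    k=m&(abs(Z-z)<.0075)
    if k.sum(): print(round(z,3),k.sum(),X[k].min().round(3),X[k].max().round(3),Y[k].min().round(3),Y[k].max().round(3))
E
```

```text
shift [0.0041 0.0566 0.0196] rot [-0.03  0.1  -0.41] | at [0.4546 0.2198 0.1197] [-1.7997e+02  1.0000e-01  9.2590e+01] t 6.2 F [ 0.46 -0.2  -4.21] w 0.0477
[ 16.2   9.6 -48.2 109.3   8.   64.6 -32.6]
0.09 96 0.071 0.074 -0.037 0.06
0.105 114 -0.066 0.074 -0.03 0.06
0.12 148 -0.075 0.075 -0.031 0.06
0.135 168 -0.075 0.076 -0.029 0.059
0.15 945 -0.076 0.077 -0.059 0.06
0.165 175 -0.018 0.078 -0.059 0.06
0.18 106 -0.013 0.079 -0.058 0.059
0.195 189 -0.129 0.079 -0.059 0.06
0.21 863 -0.133 0.075 -0.035 0.037
0.225 1441 -0.137 0.053 -0.041 0.036
0.24 581 -0.137 0.052 -0.039 0.035
0.255 201 -0.092 -0.026 -0.024 0.025
0.27 36 -0.092 -0.074 -0.018 0.021
0.285 531 -0.092 -0.015 -0.04 0.036
0.3 354 -0.08 -0.006 -0.013 0.035
0.315 110 -0.08 -0.008 -0.003 0.037
0.33 293 -0.08 -0.005 -0.016 0.036
```

View pics/b1.png

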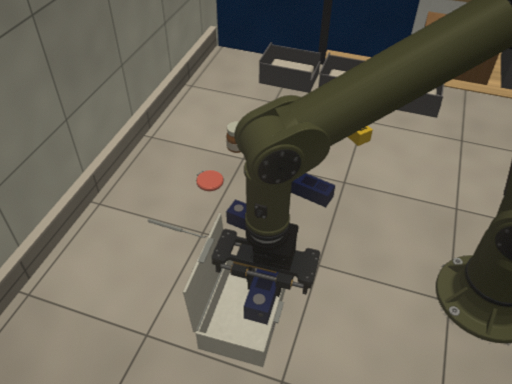

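{"api": "arm_command", "payload": {
  "targets": [
    [[0.002,0.005,0.01,0,0,-0.3,1],[0.003,0.015,0.02,0,0,-0.3,1],[0.003,0.025,0.02,0,0,-0.3,1],[0.003,0.035,0.02,0,0,-0.3,1],[0.003,0.044,0.02,0,0,-0.3,1],[0.003,0.052,0.02,0,0,-0.3,1],[0.003,0.057,0.02,0,0,-0.3,1],[0.003,0.057,0.02,0,0,-0.3,1]]
  ]
}}

```text
time_s: 7.0
tool_pos: [0.5122, 0.2275, 0.1002]
tool_rot: [179.9, -0.0, 93.0]
force: [1.2, -1.0, -3.3]
grip_width: 0.0477
```

```bash
python3 - <<'E'
from h import *
c=cam('side','b2.png')
bx=-.022
plan(.498+bx*np.cos(.0524),.226+bx*np.sin(.0524),.0255,93)
P=cloud(c); a=np.radians(3)
d=P-np.array([.498,.226,0]); X=d[...,0]*np.cos(a)+d[...,1]*np.sin(a); Y=-d[...,0]*np.sin(a)+d[...,1]*np.cos(a);Z=P[...,2]
k=(Z>.085)&(Z<.195)&(Y>.06)&(Y<.1)&(X>.06)&(X<.14); print(np.polyfit(Z[k]-.065,X[k],1),k.sum())
k=(Z>.13)&(Z<.5)&(Y>.06)&(Y<.1)&(X>.06)&(X<.14); print(Z[k].max())
E
```

```text
shift [-0.0009 -0.036   0.0748] rot [ 0.07 -0.03  0.  ] | at [0.5119 0.2276 0.1003] [ 1.7993e+02 -3.0000e-02  9.3000e+01] t 7.05 F [-0.56 -0.62 -3.8 ] w 0.0475
[0.3077505  0.07117196] 698
0.20323968760289857
```

View pics/b2.png

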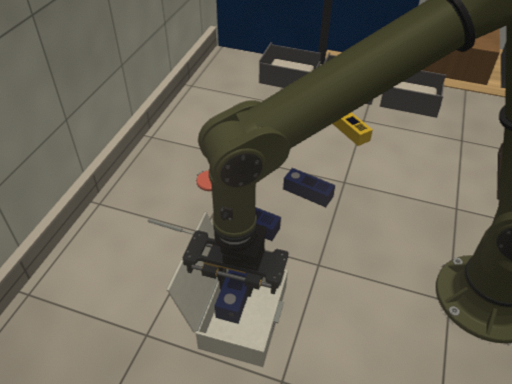

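{"api": "arm_command", "payload": {
  "targets": [
    [[-0.001,-0.018,0,0,0,0,1],[-0.001,-0.036,0.005,0,0,0,1],[-0.001,-0.036,0.02,0,0,0,1],[-0.001,-0.036,0.04,0,0,0,1],[-0.001,-0.036,0.055,0,0,0,1],[-0.001,-0.036,0.064,0,0,0,1],[-0.001,-0.036,0.069,0,0,0,1],[-0.001,-0.036,0.071,0,0,0,1],[-0.001,-0.036,0.071,0,0,0,1]]
  ]
}}

```text
time_s: 7.95
tool_pos: [0.4755, 0.2248, 0.0292]
tool_rot: [180.0, -0.0, 93.0]
force: [-0.5, -0.4, -4.0]
grip_width: 0.048
```

```bash
python3 - <<'E'
from h import *
c=cam('side','b3.png');cv2.imwrite('pics/b3c.png',cv2.cvtColor(cv2.resize(c['img'][200:384,120:340],None,fx=3,fy=3),cv2.COLOR_RGB2BGR))
bx=-.022
plan(.498+bx*np.cos(.0524),.226+bx*np.sin(.0524),.0235,93)
E
```

```text
shift [-0.      0.0004  0.0059] rot [ 0.04 -0.02  0.02] | at [0.4756 0.2248 0.0294] [ 1.7996e+02 -2.0000e-02  9.3020e+01] t 8.0 F [ 0.69 -0.15 -3.41] w 0.0474
```

View pics/b3c.png

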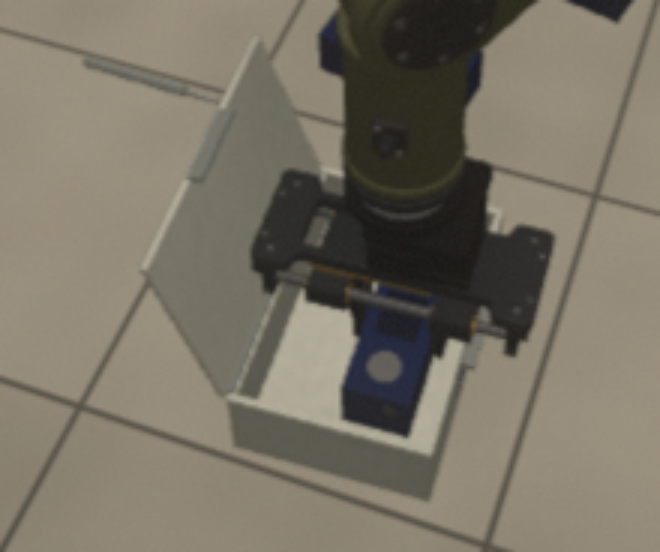

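The amp is hanging free inside the box, with the body clear of the lid. I lower it slowly to contact.

{"api": "arm_command", "payload": {
  "targets": [
    [[0,0,0.002,0,0,0,1],[0,0,0.004,0,0,0,1],[0,0,0.005,0,0,0,1],[0,0,0.006,0,0,0,1],[0,0,0.0065,0,0,0,1],[0,0,0.0065,0,0,0,1]]
  ]
}}

```text
time_s: 8.6
tool_pos: [0.4752, 0.2245, 0.0231]
tool_rot: [-180.0, 0.0, 93.0]
force: [-2.7, -2.2, 4.2]
grip_width: 0.0477
```

{"api": "arm_command", "payload": {
  "targets": [
    [[0,0,0,0,0,0,-0.15],[0,0,0,0,0,0,-0.2],[0,0,0,0,0,0,-0.2],[0,0,0,0,0,0,-0.2],[0,0,0,0,0,0,-0.2]]
  ]
}}

```text
time_s: 9.1
tool_pos: [0.4753, 0.2246, 0.0225]
tool_rot: [180.0, -0.0, 93.0]
force: [0.8, 0.6, -0.3]
grip_width: 0.0519
```

```bash
python3 - <<'E'
from h import *
c=cam('side','b4.png');cv2.imwrite('pics/b4c.png',cv2.cvtColor(cv2.resize(c['img'][200:384,120:340],None,fx=3,fy=3),cv2.COLOR_RGB2BGR))
plan(.475,.2245,.0235,93)
E
```

```text
shift [-0.0001 -0.0003 -0.001 ] rot [ 0.01 -0.01  0.02] | at [0.4753 0.2246 0.0225] [ 1.7999e+02 -1.0000e-02  9.3020e+01] t 9.15 F [-0.13  0.34  0.44] w 0.0523
```

View pics/b4c.png

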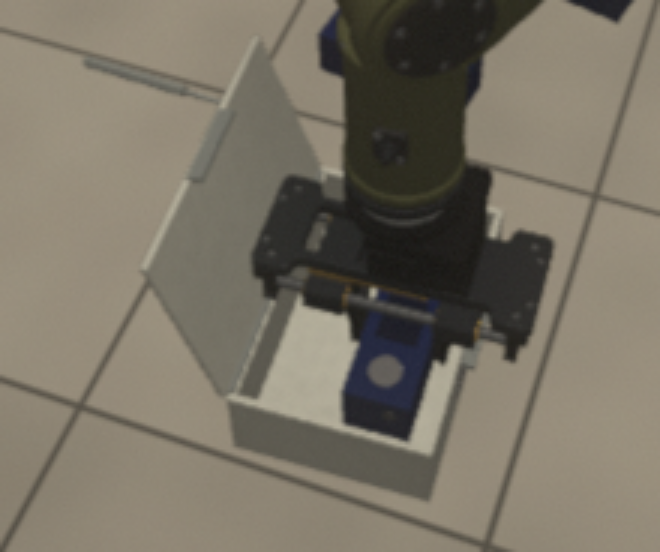

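{"api": "arm_command", "payload": {
  "targets": [
    [[0,0,-0.01,0,0,0,-0.2],[0,0,-0.03,0,0,0,-0.2],[0,0,-0.06,0,0,0,-0.2],[0,0,-0.1,0,0,0,-0.2],[0,0,-0.15,0,0,0,-0.2],[0,0,-0.2,0,0,0,0.5],[0,0,-0.235,0,0,0,1],[0,0,-0.235,0,0,0,1]]
  ],
  "newtons": 10
}}

```text
time_s: 9.95
tool_pos: [0.4776, 0.2265, 0.2638]
tool_rot: [179.4, -0.1, 93.0]
force: [0.0, -0.6, -0.1]
grip_width: 0.0359
```

```bash
python3 - <<'E'
from h import *
c=cam('side','b5.png');cv2.imwrite('pics/b5c.png',cv2.cvtColor(cv2.resize(c['img'][200:384,120:340],None,fx=3,fy=3),cv2.COLOR_RGB2BGR))
bx=.165
plan(.498+bx*np.cos(.0524),.226+bx*np.sin(.0524),.26,183)
print(get_obs()['qpos'].round(1))
E
```

```text
shift [-0.0008  0.1866  0.0019] rot [  0.3    0.23 -89.97] | at [0.4764 0.2256 0.2608] [ 1.7966e+02 -5.0000e-02  9.3030e+01] t 10.0 F [-0.26 -0.68  0.1 ] w 0.032
[ 18.4   5.4 -49.2  96.1   4.2  80.1 -28.3]
```

View pics/b5c.png

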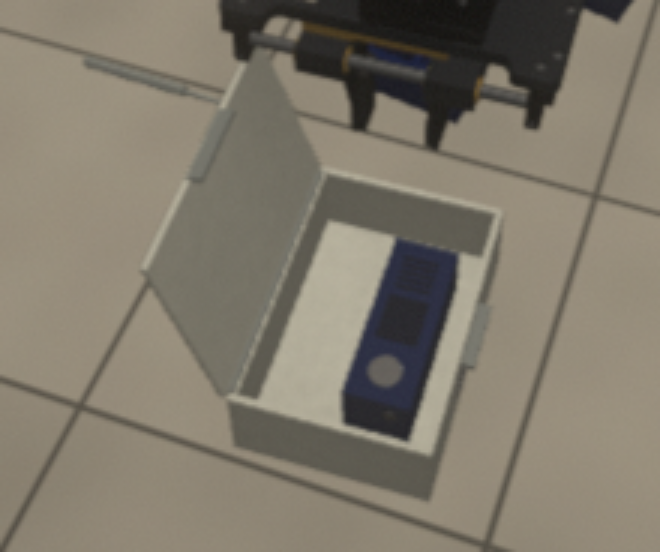

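The amp lies flat in the box (crop centre about (400,340)). Next I go over and behind the lid, turning 90°.

{"api": "arm_command", "payload": {
  "targets": [
    [[0,0.02,0,0,0,-8.5,1],[0,0.04,0,0,0,-17,1],[0,0.06,0,0,0,-25.5,1],[0,0.08,0,0,0,-34,1],[0,0.1,0,0,0,-42.5,1],[0,0.12,0,0,0,-51,1],[0,0.14,0,0,0,-59.5,1],[0,0.16,0,0,0,-68,1],[0,0.18,0,0,0,-76.5,1],[0,0.187,0,0,0,-85,1]]
  ]
}}

```text
time_s: 11.0
tool_pos: [0.6629, 0.2336, 0.255]
tool_rot: [-180.0, -0.2, 178.3]
force: [0.1, 0.3, -0.5]
grip_width: 0.0001
```

{"api": "arm_command", "payload": {
  "targets": [
    [[0,0,0,0,0,-5,1],[0,0,0,0,0,-5,1],[0,0,0,0,0,-5,1]]
  ]
}}

```text
time_s: 11.3
tool_pos: [0.6613, 0.2344, 0.2564]
tool_rot: [-180.0, -0.1, -177.1]
force: [0.3, -0.0, 0.8]
grip_width: 0.0006
```

```bash
python3 - <<'E'
from h import *
c=cam('side','b6.png')
bx=.150
plan(.498+bx*np.cos(.0524),.226+bx*np.sin(.0524),.17,183)
print(get_obs()['qpos'].round(1))
th=np.radians([107,100,90,80,70,60,50,40,30,20,12,5,0])
r=110
for t in th:
    X=70-r*np.cos(t)+np.sin(t)*(6+9.5*abs(np.sin(t))); Z=65+r*np.sin(t)+np.cos(t)*(6+9.5*abs(np.sin(t)))
    print(round(np.degrees(t)),X.round(1),Z.round(1))
E
```

```text
shift [0.0135 0.0002 0.0868] rot [-0.03 -0.06 -0.06] | at [0.6614 0.2344 0.2568] [-1.7997e+02 -6.0000e-02 -1.7706e+02] t 11.35 F [ 0.61 -0.24  0.4 ] w 0.0004
[ 13.5  34.5 -56.9  70.   28.3  89.6  54.5]
107 116.6 165.8
100 104.2 170.7
90 85.5 175.0
80 66.0 176.0
70 46.4 173.5
60 27.3 167.4
50 9.5 157.8
40 -6.5 145.0
30 -19.9 129.3
20 -30.2 111.3
12 -35.9 95.7
5 -39.0 81.4
0 -40.0 71.0
```

View pics/b6.png

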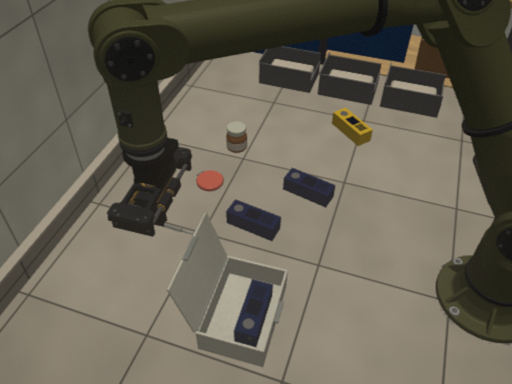

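{"api": "arm_command", "payload": {
  "targets": [
    [[0.013,0,0.045,0,0,0,1],[0.02,0,0.087,0,0,0,1],[0.035,0,0.09,0,0,0,1],[0.047,0,0.09,0,0,0,1],[0.059,0,0.086,0,0,0,1],[0.069,0,0.084,0,0,0,1],[0.079,0,0.082,0,0,0,1],[0.088,0,0.081,0,0,0,1],[0.0975,0,0.081,0,0,0,1],[0.107,0,0.082,0,0,0,1]]
  ]
}}

```text
time_s: 12.35
tool_pos: [0.5547, 0.229, 0.1759]
tool_rot: [180.0, 0.1, -177.0]
force: [2.9, 0.8, -1.1]
grip_width: 0.0006
```

```bash
cat > lid.py <<'E'
from h import *
import sys
c=cam('side',sys.argv[1]); o=get_obs()
a=np.radians(3); d=o['tool_pos']-np.array([.498,.226,0])
print('TCP box X',d[0]*np.cos(a)+d[1]*np.sin(a),'Y',-d[0]*np.sin(a)+d[1]*np.cos(a),'Z',d[2],o['force'].round(1),o['tool_rot'].round(1),o['time_s'])
P=cloud(c);d=P-np.array([.498,.226,0]); X=d[...,0]*np.cos(a)+d[...,1]*np.sin(a); Y=-d[...,0]*np.sin(a)+d[...,1]*np.cos(a);Z=P[...,2]
k=(Z>.06)&(Z<.22)&(Y>.06)&(Y<.098)&(X>-.1)&(X<.15)&(np.hypot(X-.07,Z-.065)>.03)&(np.hypot(X-.07,Z-.065)<.15)
ang=np.degrees(np.arctan2(Z[k]-.065,-(X[k]-.07)));print('lid angle',k.sum(),np.percentile(ang,[10,50,90]).round(1))
E
python3 lid.py l1.png
```

```text
TCP box X 0.054881704442449664 Y 0.00017562686889057441 Z 0.17557721119256764 [ 0.9 -1.2 -0.4] [-1.799e+02 -1.000e-01 -1.769e+02] 12.4
lid angle 204 [-1.6  0.3 77.2]
```

View pics/l1.png

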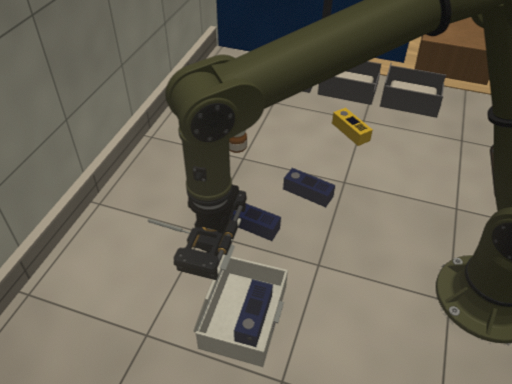

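{"api": "arm_command", "payload": {
  "targets": [
    [[0.009,0,0.002,0,0,0,1],[0.018,0,0.005,0,0,0,1],[0.028,0,0.009,0,0,0,1],[0.037,0,0.013,0,0,0,1],[0.0455,0,0.018,0,0,0,1],[0.054,0,0.024,0,0,0,1],[0.0615,0,0.031,0,0,0,1],[0.0685,0,0.039,0,0,0,1],[0.075,0,0.047,0,0,0,1],[0.075,0,0.047,0,0,0,1]]
  ]
}}

```text
time_s: 13.4
tool_pos: [0.478, 0.2243, 0.127]
tool_rot: [-179.9, -0.2, -176.9]
force: [-0.5, 0.3, -0.7]
grip_width: 0.0005
```

```bash
python3 lid.py l2.png
```

```text
TCP box X -0.019226811940758586 Y -0.0005415349125933262 Z 0.12763241695128058 [ 0.9 -0.2 -1.1] [-1.799e+02 -1.000e-01 -1.770e+02] 13.45
lid angle 967 [ 0.4 32.  36.8]
```

View pics/l2.png

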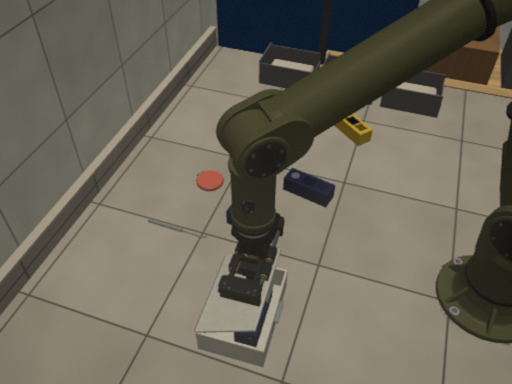

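{"api": "arm_command", "payload": {
  "targets": [
    [[0.006,0,0.008,0,0,0,1],[0.011,0,0.017,0,0,0,1],[0.014,0,0.025,0,0,0,1],[0.017,0,0.032,0,0,0,1],[0.019,0,0.04,0,0,0,1],[0.02,0,0.047,0,0,0,1],[0.021,0,0.053,0,0,0,1],[0.021,0,0.0565,0,0,0,1],[0.021,0,0.0575,0,0,0,1],[0.021,0,0.0575,0,0,0,1]]
  ]
}}

```text
time_s: 14.45
tool_pos: [0.4587, 0.2236, 0.0714]
tool_rot: [-179.9, -0.1, -177.0]
force: [-3.9, -2.1, 7.8]
grip_width: 0.0006
```

```bash
python3 lid.py l3.png
```

```text
TCP box X -0.039360172346265536 Y -0.0003514891064683584 Z 0.07142439858649555 [-2.9 -1.7  7.6] [-1.799e+02 -1.000e-01 -1.770e+02] 14.5
lid angle 1354 [ 2.1  4.7 54.2]
```

View pics/l3.png

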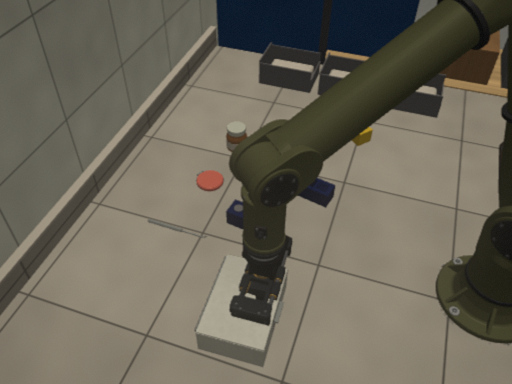

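{"api": "arm_command", "payload": {
  "targets": [
    [[0,0,0.0015,0,0,0,1],[0,0,0.003,0,0,0,1],[0,0,0.003,0,0,0,1],[0,0,0.003,0,0,0,1]]
  ]
}}

```text
time_s: 14.9
tool_pos: [0.4587, 0.2237, 0.0711]
tool_rot: [-179.8, -0.1, -177.0]
force: [-10.7, -6.5, 32.1]
grip_width: 0.0003
```

{"api": "arm_command", "payload": {
  "targets": [
    [[0,0,-0.01,0,0,0,1],[0,0,-0.04,0,0,0,1],[0,0,-0.08,0,0,0,1],[0,0,-0.13,0,0,0,1],[0,0,-0.18,0,0,0,1],[0,-0.05,-0.2,0,0,0,1],[0,-0.1,-0.2,0,0,0,1],[0,-0.15,-0.2,0,0,0,1],[0,-0.15,-0.2,0,0,0,1]]
  ]
}}

```text
time_s: 15.8
tool_pos: [0.4674, 0.0655, 0.2679]
tool_rot: [-179.8, -0.0, -177.7]
force: [0.0, 0.4, 0.3]
grip_width: 0.0006
```

```bash
python3 lid.py l4.png; python3 - <<'E'
from h import *
a=np.radians(3)
for n in('side','top'):
    c=cam(n,n+'9.png'); P=cloud(c)
    d=P-np.array([.498,.226,0]); X=d[...,0]*np.cos(a)+d[...,1]*np.sin(a); Y=-d[...,0]*np.sin(a)+d[...,1]*np.cos(a);Z=P[...,2]
    k=(abs(X)<.06)&(abs(Y)<.09)&(Z<.12)&(Z>.03); A=np.c_[X[k],Y[k],np.ones(k.sum())]; print(n,k.sum(),np.linalg.lstsq(A,Z[k],rcond=None)[0])
    for o in [(.462,-.187),(.564,-.027)]:
        m=(np.hypot(P[...,0]-o[0],P[...,1]-o[1])<0.085)&(Z>0.037)&(Z<0.055)
        if m.sum()>50: print(m.sum(),cv2.minAreaRect((P[m][:,:2]*1000).astype(np.float32)))
E
```

```text
TCP box X -0.038895665305345266 Y -0.15520173602384582 Z 0.2678394332682698 [ 0.1 -0.1 -0.1] [-179.9   -0.  -177.5] 15.85
lid angle 1003 [1.8 3.6 7.8]
side 4331 [ 0.00182104 -0.00149311  0.07046072]
556 ((453.17388916015625, -184.2746124267578), (55.16424560546875, 108.5357666015625), 77.89005279541016)
843 ((566.582763671875, -25.81170654296875), (54.98323059082031, 131.2447509765625), 82.66007995605469)
top 17 [ 0.15912514 -0.16347515  0.04916406]
872 ((461.9639892578125, -187.11019897460938), (48.282196044921875, 129.16249084472656), 77.60334014892578)
838 ((564.033935546875, -27.143512725830078), (48.17434310913086, 130.5527801513672), 81.4815444946289)
```

View pics/side9.png

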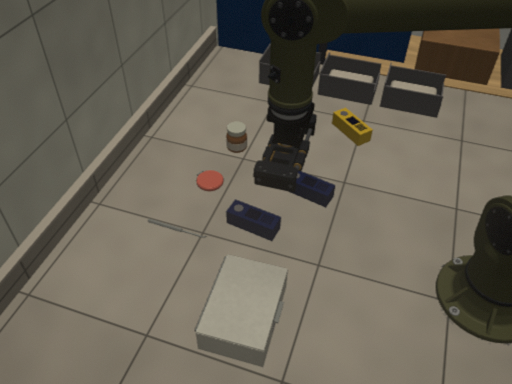

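View pics/top9.png

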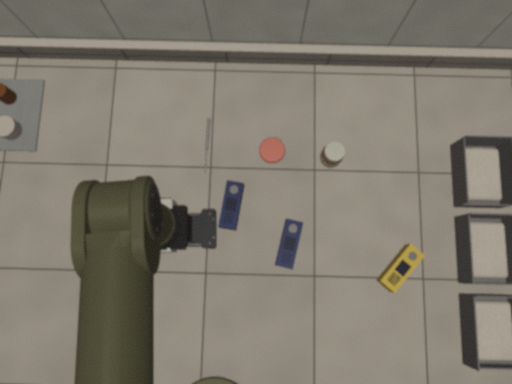

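The lid plane is level at 70.5 mm (shut is 71 mm). The two empty amps and the bystanders are where they were, and the arm is clear of everything.

```bash
python3 -c "
from cell import *
print(sign_off())"
```

```text
the job is handed in; nothing more can be done
None
```

The loaded amplifier is lying flat in the return box and the lid is fully shut. I handed the job in at about 16 s of the 72 s allowed, and no verdict was reported.

- **Finding the loaded one:** I lifted the first navy amplifier, near (0.473, −0.341) m. The force reading was about −4.3 N, or roughly 0.43 kg, inside the loaded range; an empty one would read about 1.5 N. I therefore did not lift the other two.
- **Placing it:** I pushed the lid further back with the gripper body to make room, using about 1–3 N. I then lowered the amplifier until it touched the box floor and only then opened the fingers. The picture afterwards showed it lying flat.
- **Shutting the lid:** I swung the lid over from behind with shut fingers and pressed it down with the fingertips. The highest force reading was 32 N. After I let go, the side camera showed the lid level at 70.5 mm, against 71 mm when shut.

**Last checks:**
- **Other two amplifiers:** from the top camera they are within about 0.3 mm of where they started. The side camera gave a different centre for the one near (0.462, −0.187) m, because the gripper was partly hiding it.
- **Lid from above:** the arm blocked the top camera's view, so the lid height comes from the side camera only.
- **Bottle, mirror, curette and yellow look-alike:** they look unmoved in the pictures, but I did not measure them again.

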